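# Secure the tool case and present the opened combination lock at its hasp

### The job

Lock-up time in the woodshop: turn the brass turnbutton on the tool case a quarter turn clockwise so that it lies square across the lid's edge. Then turn the padlock's dial clockwise until its orange pointer meets the white mark and you feel it catch in the notch, and pull the shackle fully open. Lift the open lock out of its cradle and finish still holding it steady in the gripper in the air, dial facing up, with its body centred a few centimetres above the case's steel hasp staple and touching nothing else, so that I can hook it in; keep the lid shut and leave the glue bottle, screwdriver and offcut alone.

Things in the scene. Friction and masses are not known exactly. Their poses are not given: they have to be found in the camera images.
- tool_case: Fixed wooden tool case, 200 (x) x 220 (y) x 70 mm high, on the bench. Origin: centre of its underside; its -x side is the front. The front 38 mm of its top is a fixed ledge; behind that is the pale lid, flush with the ledge at 70 mm. On the ledge stand the turnbutton (at x -81, y +55 mm) and the hasp staple (at x -81, y -55 mm).
- turnbutton (a joint): Angle of the brass turnbutton in rad about a vertical pivot through its middle, growing clockwise seen from above. 0: the bar lies along the case's y (along the ledge, off the lid); 1.57: it points along the case's x, square across the lid's edge. Stop at 1.62; turns with slight friction (0.06 N m) and stays where left.
- turnbutton_top (a point): Centre of the top of the turnbutton, on its pivot axis. The bar is 70 mm long, 16 mm wide and 14 mm thick, its top 15.5 mm above the ledge, 85.5 mm above the bench. Axes turn with the bar: its length is its own y.
- lid (a joint): Lid angle in rad, 0 shut; hinged at the back of the case. Starts shut and stays shut unless lifted.
- staple_top (a point): Top of the upright steel hasp staple (a loop of 5 mm bar, 27 mm wide, 24.5 mm high) on the case's ledge, 94.5 mm above the bench. Axes as the case's.
- cradle: Fixed wooden cradle: base board 170 x 130 x 10 mm, and a raised 82 x 82 mm pedestal whose top is 32 mm above the bench, with a lip 8 mm high and 7 mm wide that surrounds the lock's body with 1.7 mm of play. Origin: under the pedestal's centre, on the bench. The lock lifts straight out.
- lock: Loose steel combination padlock, about 0.44 kg, lying in the cradle with its dial up and its shackle towards its -x, roughly towards the robot. Body 64 x 64 x 28 mm. Origin: centre of the body's underside, z up through the dial. A white mark is on the body's top at the -x side of the dial. It may be lifted by the dial's knob or by its body's sides.
- dial (a joint): Angle of the dial in rad, growing clockwise seen from above; friction 0.03 N m. The notch is centred on 1.75; the bolt drops in within about 0.1 of it, where the orange pointer points at the white mark (lock's -x); at smaller values the pointer lies (1.75 - value) rad counter-clockwise of the mark. At the notch the sprung bolt drops in, the shackle pops out by about 5 mm and the dial then catches, with about 0.2 rad of play either way; elsewhere the shackle is locked.
- dial_grip (a point): Point on the dial's axis at half height of its round black knob (32 mm diameter, 21 mm high, its top 10 mm above this point and 52 mm above the lock's underside), 42 mm above the lock's underside. Under the knob is a 49 mm disc lying on the body. The orange pointer is painted on knob and disc.
- shackle (a joint): How far the shackle is out, in m: 0 to about 0.002 locked, about 0.005 popped at the notch, 0.018 fully open (stop). It slides to the lock's -x and needs about 2 N to pull; it stays where left.
- shackle_bow (a point): Middle of the shackle's straight cross bar, 14 mm above the lock's underside. The shackle is a U of 8 mm round bar: cross bar along the lock's y, legs 42 mm apart (centre lines), 34 mm clear between them; closed, the bar is 78 mm from the lock's origin towards its -x and 46 mm from the body's face. Axes as the lock's.
- glue_bottle: Yellow glue bottle, 56 mm diameter, 150 mm high, origin under its centre. Not to be disturbed.
- screwdriver: Red-handled screwdriver, 190 mm long, lying on the bench. Not to be disturbed.
- offcut: Dark walnut offcut, 55 x 40 x 30 mm, origin under its centre. Not to be disturbed.
Things that resemble listed ones, but are neither listed nor needed, are in the scene too. There is more than one size of the lock; the job needs the smallest. Of the things that look like the cradle, take the one that is farthest to the robot's left at the start.

How it is judged (in metres and radians):
On the way, in this order (a step that is already met when the one before it is completed fails the run):
1. the turnbutton is turned across the lid's edge while the lock is still locked (value of joint turnbutton above 1.35 rad and value of joint shackle below 0.0025 m), for 0.1 s.
2. the dial is turned to the notch and the bolt drops in (value of joint dial above 1.5 rad and value of joint shackle above 0.003 m), for 0.1 s.
3. the shackle is pulled fully open (value of joint shackle above 0.014 m), for 0.1 s.
At the end, for the whole second after the job is handed in: Turnbutton past 1.35 rad, lid shut, shackle out over 12 mm; lock held still in the fingers, dial up within 0.4 rad, centre within 40 mm sideways of the staple, underside 10 to 140 mm above its top, touching neither case nor cradle; bystanders within 30 mm of their starts (value of joint turnbutton above 1.35 rad and value of joint lid below 0.05 rad and value of joint shackle above 0.012 m and horizontal distance between lock and staple_top below 0.04 m and z of lock in the frame of staple_top between 0.01 and 0.14 m and angle between lock's own z axis and vertical below 0.4 rad and linear speed of lock below 0.04 m/s and contact force between lock and the fingers above 1 N and contact force between lock and tool_case below 0.1 N and contact force between lock and cradle below 0.1 N and distance of each of glue_bottle, screwdriver, offcut from where it was at the start of the episode below 0.03 m); the arm keeps its last pose, push and grip.
It fails at once if the lid is lifted (value of joint lid above 0.15 rad).
It fails at once if a bystander is disturbed (moved more than 50 mm) (distance of any of glue_bottle, screwdriver, offcut from where it was at the start of the episode above 0.05 m).
It also fails if it takes over 72 s, if anything falls off the work surface, if the arm or the gripper's body presses on something with over 40 N, if the wrist force passes 120 N, or if a joint passes its speed limit or range.

### The arm

A 6-joint arm with a two-finger parallel gripper is mounted at the origin on the work surface. World frame = base frame: x ahead of the robot, y to its left, z up, the work surface at z = 0. Lengths are in m, angles in degrees, forces in N, time in s.
With the tool pointing down it reaches from about 0.375 to 0.9 m from the base axis. Payload 3.1 kg.
Tool frame: the origin (TCP) lies on the centre line of the jaws, within the pads' length; the fingertips stand 25 mm ahead of it and the grasp point (between the pads) lies 6 mm ahead of it; z points along the fingers, y is the line along which they close (so a half turn about z gives the same grasp; the last joint's range is limited). The gripper opens to 87 mm and grips with 3 to 60 N. Pads are 19 mm wide; open, the fingers measure 117 mm over their backs; the gripper's body (75 mm by 190 mm) begins 51 mm behind the grasp point.
Start: joints at [58.356, 30.224, 82.088, -0, 67.689, -10.227], TCP at [0.228, 0.582, 0.248] pointing down, gripper open.
Joint ranges: [-176.69, 176.69], [-43.24, 126.21], [12.49, 139.97], [-82, 262], [0, 151.66], [-163.58, 163.58]. Speed limits (degrees/s): [159.86, 159.86, 180, 180, 180, 180].

### API

Orientations are given as a 3x3 rotation matrix whose columns are the frame's x, y, z axes.
In Python, from rig import bot, cams, models gives the robot as it stands. The module is installed in compiled form; this text tells all that it offers.
- The arm moves only by the shell command python3 -m handwheel 'ROWS' [OPENING]. ROWS is JSON, a list of rows, each a list of 6 numbers: the shift along the world's x, y, z each as a share of 1 m, from -1 to 1, then the turn, a rotation vector about the world's x, y, z each as a share of 2 rad, from -1 to 1. In form: [[dx, dy, dz, wx, wy, wz], ...]. A call has exactly 8 rows; each row is the pose to reach, as a shift and turn from the pose commanded when the call began; what a row does not reach only later rows make up. A row lasts 1/12 s, in which the tool goes at most 41.7 mm and 7.16 degrees, less where a joint would pass 70% of its speed; a pose out of reach is approached as far as the arm can. A call with a number of a shift or a turn outside -1 to 1 is refused whole. A call with a gripper value outside its range is refused whole. OPENING is the opening, from -1 (shut) to 1 (fully open), so that 0 is half open, set as the call begins (- or left out, the last holds). The fingers move at their own pace and stop on an object; the grip force is fixed at half the most. Time passes only in rows, so rows that repeat a pose let the fingers close, or fill a call up. It gives the time, the measured TCP pose, the force, the opening and the grip force at its end, in the units of the state.
- bot.read_state(): the state, without advancing time (a new reading comes with each control period).
- cams.capture(name): name is "side" or "top" or "wrist"; returns (picture, depth): 384x512x3 uint8, blue, green, red; 384x512 float32, m along the optical axis (not along the pixel's ray), 0 where there is no reading.
- cams.calibration(name): a dict with "mtx" (3x3 intrinsics, pixels), "R" (3x3) and "t" (3): a world point X has camera coordinates R X + t; the wrist camera has in their place "tool_from_camera" (4x4, takes a point from camera to tool coordinates, whose origin is the TCP and whose axes are the flange's). Camera axes: x right, y down, z forward; pixel columns grow to the right and rows downward; lengths in m; the calibration is good to about 2 mm. A picture is of the moment at which its call begins: read the wrist's pose just before it. calibration takes no time and is no camera call.
- bot.hand_in(): hands the job in; it is judged then, once.
Trained networks look in the newest picture that a camera, given by its name, has taken for a name from the list of things; names that differ only in an ending like _2 or _b are one class to them, and where a whole thing is asked for, a point or a joint stands for the part that bears it (a point fixed in the world has none). Each returns a list of dicts, best first, with "conf" (0 to 1); they miss things now and then, are a little off and sometimes report something else, mostly with a low value. They report only what shows in the picture. A call takes as long as a camera call. They do not tell look-alikes from the thing itself.
- models.spot_in(query, camera): "position" ([column, row] in pixels, amid what is visible of it).
- models.tip_of(query, camera): "position" ([column, row] in pixels: a listed point, or the origin of a listed thing).
The state is a dict: "time_s": time; "joint_positions": joint angles; "qvel": joint speeds; "tau": joint torques, N m; "position": TCP position; "tcp_rot": TCP orientation; "force": force on the tool from outside, world axes, zero at the start; "moment": the same for the moment, N m; "opening": opening from 0.0 (shut) to 1.0 (fully open); "grasp_force": force on a finger pad.
Only numpy, scipy, OpenCV 4.12 (cv2) and the standard library are available. Lean on these libraries where they do the work, as an engineer would, in place of code of your own. Each camera call takes 0.05 s, during which the arm holds its last target. There are 200 camera calls.

## Working session

There is one attempt and no reset: what is moved stays moved. The work goes in short steps, Python scripts to look and compute and a shell command to move; the robot and the scene stay as the last step left them, time stands still between calls to the robot, and variables do not carry over. Pictures are saved under pics/ and viewed, at most 10 in all, crops included, and the job is handed in when it is done.

```bash
mkdir -p pics
cat > h.py <<'E'
import numpy as np, cv2
from rig import bot, cams, models
def world(name, uv, dep, z=None, st=None):
    c=cams.calibration(name); K=np.array(c["mtx"]); 
    if "R" in c: R=np.array(c["R"]).T; t=-R@np.array(c["t"])
    else:
        T=np.array(c["tool_from_camera"]); Rt=np.array(st["tcp_rot"]); R=Rt@T[:3,:3]; t=Rt@T[:3,3]+np.array(st["position"])
    r=R@np.linalg.inv(K)@np.array([uv[0],uv[1],1.0])
    if z is not None: return t+r*(z-t[2])/r[2]
    u,v=int(round(uv[0])),int(round(uv[1])); p=dep[max(v-1,0):v+2,max(u-1,0):u+2]; p=p[p>0]
    return t+r*np.median(p) if p.size else None
E
python3 - <<'E'
from h import *
np.set_printoptions(precision=3,suppress=True)
print({k:bot.read_state()[k] for k in("time_s","tcp_rot","opening")})
for n in("top","side"):
    im,d=cams.capture(n); cv2.imwrite(f"pics/{n}0.png",im); np.save(f"pics/{n}0.npy",d)
    for q in("turnbutton_top","staple_top","tool_case","dial_grip","lock","shackle_bow","cradle","glue_bottle","screwdriver","offcut"):
        for r in models.tip_of(q,n)[:4]: print(n,q,round(r["conf"],2),np.array(r["position"]),world(n,r["position"],d))
E
```

```text
{'time_s': 0.0, 'tcp_rot': array([[-0.931,  0.365, -0.001],
       [ 0.365,  0.931, -0.002],
       [ 0.   , -0.002, -1.   ]]), 'opening': 0.9994542733700065}
top turnbutton_top 0.61 [368.6 225.3] [ 0.483 -0.179  0.07 ]
top staple_top 0.86 [421.5 221.6] [ 0.49  -0.301  0.073]
top tool_case 0.94 [381.6 187.8] [ 0.57  -0.212  0.072]
top dial_grip 0.97 [113.6 158. ] [0.652 0.418 0.069]
top dial_grip 0.88 [199.  188.9] [0.574 0.214 0.084]
top dial_grip 0.85 [189.3  92.8] [0.805 0.237 0.068]
top dial_grip 0.5 [420.6 222.7] [ 0.487 -0.299  0.072]
top lock 0.82 [198.8 187.4] [0.578 0.214 0.084]
top lock 0.79 [192.8  97.1] [0.795 0.229 0.068]
top lock 0.79 [117.2 162.8] [0.641 0.41  0.066]
top lock 0.71 [198.3 188.2] [0.576 0.215 0.084]
top shackle_bow 0.86 [151.1 187. ] [0.586 0.346 0.003]
top shackle_bow 0.74 [204.1 221.8] [0.498 0.207 0.049]
top shackle_bow 0.6 [185.2 134.3] [0.718 0.259 0.002]
top cradle 0.91 [384.3 283.9] [ 0.342 -0.221  0.032]
top cradle 0.76 [203.9 191.7] [0.568 0.203 0.079]
top glue_bottle 0.74 [284.5 102.6] [0.769 0.012 0.099]
top glue_bottle 0.42 [206.1 220.9] [0.5
[... 396 characters left out ...]
]
side dial_grip 0.59 [273.  129.8] [0.802 0.22  0.067]
side lock 0.94 [218.8 175.5] [0.565 0.181 0.059]
side lock 0.9 [274.8 142.9] [0.793 0.199 0.033]
side lock 0.83 [197.9 134.4] [0.632 0.388 0.033]
side shackle_bow 0.72 [194.3 153.5] [0.59  0.354 0.   ]
side shackle_bow 0.7 [196.1 183.3] [0.52  0.238 0.01 ]
side shackle_bow 0.42 [243.8 151.8] [0.701 0.24  0.021]
side shackle_bow 0.32 [217.7 181.7] [0.556 0.177 0.043]
side cradle 0.7 [218.9 179.7] [0.562 0.179 0.046]
side cradle 0.66 [250.6 357.7] [ 0.334 -0.235  0.034]
side glue_bottle 0.65 [316.8 185.3] [ 0.765 -0.006  0.033]
side screwdriver 0.85 [284.7 209.9] [ 0.644 -0.005  0.022]
side offcut 0.93 [202.5 267.8] [ 0.374 -0.009  0.03 ]
```

```bash
python3 -c "
import cv2
a=cv2.imread('pics/top0.png');cv2.imwrite('pics/t1.png',cv2.resize(a[60:310,80:470],None,fx=2,fy=2,interpolation=cv2.INTER_CUBIC))"
```

```text
(no output)
```

View pics/t1.png

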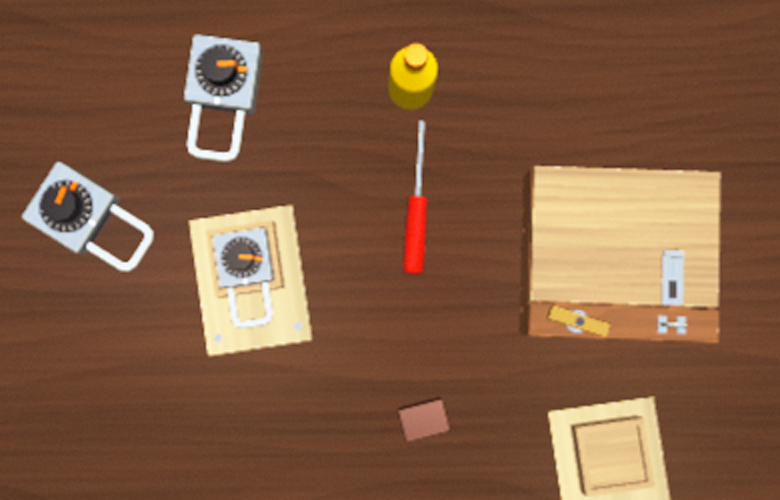

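The lock in the cradle is at crop (245,258) with its pointer about 80° ccw of the mark. The turnbutton is at crop (578,320), already slightly clockwise, and the staple is at (671,324). Next I'll compute the approach.

Run:
```python
from h import *
np.set_printoptions(precision=3,suppress=True)
for n,uv,z in[("tb pivot",(369,220.3),.0855),("tb L",(355.5,217),.0855),("tb R",(383.5,223),.0855),("staple",(416,222),.0945),("lidedgeL",(344,210.5),.07),("lidedgeR",(439,213),.07),("lock",(201.5,189),.084),("crad bl",(184,237.5),.01),("crad br",(235.5,230),.01),("crad tl",(175,169.5),.01),("crad tr",(226,163),.01)]:
    print(n,world("top",uv,None,z))
print(cams.calibration("wrist"))
```

```text
tb pivot [ 0.495 -0.177  0.085]
tb L [ 0.503 -0.146  0.085]
tb R [ 0.488 -0.21   0.085]
staple [ 0.489 -0.281  0.095]
lidedgeL [ 0.519 -0.123  0.07 ]
lidedgeR [ 0.509 -0.343  0.07 ]
lock [0.574 0.208 0.084]
crad bl [0.459 0.263 0.01 ]
crad br [0.476 0.135 0.01 ]
crad tl [0.629 0.284 0.01 ]
crad tr [0.642 0.157 0.01 ]
{'mtx': array([[272.954,   0.   , 255.291],
       [  0.   , 272.954, 189.257],
       [  0.   ,   0.   ,   1.   ]]), 'tool_from_camera': array([[-0.   , -0.964, -0.266,  0.074],
       [ 1.   , -0.   , -0.   , -0.001],
       [ 0.   , -0.266,  0.964, -0.137],
       [ 0.   ,  0.   ,  0.   ,  1.   ]])}
```

```bash
python3 -m handwheel '[[0.107,-0.304,0,0,0,-0.28],[0.107,-0.304,0,0,0,-0.28],[0.107,-0.304,0,0,0,-0.28],[0.107,-0.304,0,0,0,-0.28],[0.107,-0.304,0,0,0,-0.28],[0.107,-0.304,0,0,0,-0.28],[0.107,-0.304,0,0,0,-0.28],[0.107,-0.304,0,0,0,-0.28]]' 
python3 -m handwheel '[[0.107,-0.304,0,0,0,-0.28],[0.107,-0.304,0,0,0,-0.28],[0.107,-0.304,0,0,0,-0.28],[0.107,-0.304,0,0,0,-0.28],[0.107,-0.304,0,0,0,-0.28],[0.107,-0.304,0,0,0,-0.28],[0.107,-0.304,0,0,0,-0.28],[0.107,-0.304,0,0,0,-0.28]]' 0
```

```text
time_s: 1.77
position: [0.3356, 0.2753, 0.2478]
tcp_rot: [[-0.594, 0.804, 0.001], [0.804, 0.594, -0.001], [-0.001, 0.0, -1.0]]
force: [0.5, -0.2, 0.1]
opening: 0.999
grasp_force: 0.0
time_s: 2.43
position: [0.4436, -0.0296, 0.248]
tcp_rot: [[-0.075, 0.997, 0.002], [0.997, 0.075, -0.001], [-0.001, 0.002, -1.0]]
force: [0.7, 0.2, -0.7]
opening: 0.531
grasp_force: 0.0
```

```bash
python3 -m handwheel '[[0.051,-0.147,-0.05,0,0,-0.153],[0.051,-0.147,-0.05,0,0,-0.153],[0.051,-0.147,-0.05,0,0,-0.153],[0.051,-0.147,-0.05,0,0,-0.153],[0.051,-0.147,-0.05,0,0,-0.153],[0.051,-0.147,-0.05,0,0,-0.153],[0.051,-0.147,-0.05,0,0,-0.153],[0.051,-0.147,-0.05,0,0,-0.153]]'
python3 - <<'E'
from h import *
np.set_printoptions(precision=4,suppress=True)
st=bot.read_state(); im,d=cams.capture("wrist"); cv2.imwrite("pics/w1.png",im)
for q,z in(("turnbutton_top",.0855),("staple_top",.0945)):
    for r in models.tip_of(q,"wrist")[:2]: print(q,r["conf"],r["position"],world("wrist",r["position"],d,z,st),world("wrist",r["position"],d,None,st))
# brass mask
X=[]
hsv=cv2.cvtColor(im,cv2.COLOR_BGR2HSV)
vs,us=np.nonzero((d>0))
c=cams.calibration("wrist");K=c["mtx"];T=np.array(c["tool_from_camera"])
P=np.linalg.inv(K)@np.stack([us,vs,np.ones_like(us)])*d[vs,us]
W=(np.array(st["tcp_rot"])@(T[:3,:3]@P+T[:3,3:])).T+np.array(st["position"])
m=(abs(W[:,2]-.0855)<.006)&(np.hypot(W[:,0]-.495,W[:,1]+.177)<.05)
p=W[m]; print(len(p),p.mean(0)); box=cv2.minAreaRect(p[:,:2].astype(np.float32)*1000); print(box)
E
```

```text
time_s: 3.1
position: [0.4925, -0.1718, 0.1978]
tcp_rot: [[0.226, 0.974, -0.001], [0.974, -0.226, 0.001], [0.001, -0.001, -1.0]]
force: [0.3, -0.1, 1.0]
opening: 0.501
grasp_force: 0.0
turnbutton_top 0.9 [262.7, 198.3] [ 0.4971 -0.1785  0.0855] [ 0.4972 -0.1783  0.0863]
staple_top 0.64 [278.6, 303.3] [ 0.4886 -0.29    0.0945] [ 0.5028 -0.1505  0.2721]
1165 [ 0.4954 -0.1769  0.0851]
((495.0652160644531, -178.5070037841797), (69.59724426269531, 16.130756378173828), 70.9388198852539)
```

View pics/w1.png

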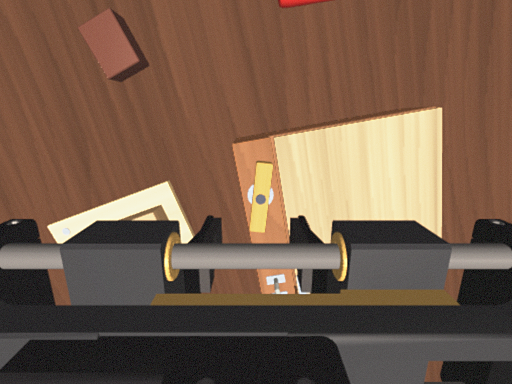

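Wrist view: the bar runs (264,165)–(258,230) with its pivot at (261,198). The depth data puts the pivot at (0.4955,-0.1785), and the bar lies 19° cw of world y. Next: descend and grip.

```bash
python3 -m handwheel '[[0.0025,-0.0055,-0.03,0,0,-0.052],[0.0025,-0.0055,-0.06,0,0,-0.052],[0.0025,-0.0055,-0.08,0,0,-0.052],[0.0025,-0.0055,-0.097,0,0,-0.052],[0.0025,-0.0055,-0.097,0,0,-0.052],[0.0025,-0.0055,-0.097,0,0,-0.052],[0.0025,-0.0055,-0.097,0,0,-0.052],[0.0025,-0.0055,-0.097,0,0,-0.052]]' 
python3 -m handwheel '[[0,0,0,0,0,0],[0,0,0,0,0,0],[0,0,0,0,0,0],[0,0,0,0,0,0],[0,0,0,0,0,0],[0,0,0,0,0,0],[0,0,0,0,0,0],[0,0,0,0,0,0]]' -1
```

```text
time_s: 3.92
position: [0.4966, -0.1789, 0.102]
tcp_rot: [[0.326, 0.945, 0.003], [0.945, -0.326, -0.002], [-0.001, 0.003, -1.0]]
force: [0.8, -0.3, 0.9]
opening: 0.498
grasp_force: 0.0
time_s: 4.58
position: [0.4958, -0.1787, 0.1007]
tcp_rot: [[0.327, 0.945, 0.0], [0.945, -0.327, -0.0], [-0.0, 0.0, -1.0]]
force: [-0.5, -0.3, 1.8]
opening: 0.179
grasp_force: 30.0
```

```bash
python3 -m handwheel '[[0,0,0,0,0,-0.04],[0,0,0,0,0,-0.08],[0,0,0,0,0,-0.12],[0,0,0,0,0,-0.16],[0,0,0,0,0,-0.2],[0,0,0,0,0,-0.24],[0,0,0,0,0,-0.28],[0,0,0,0,0,-0.32]]' 
python3 -m handwheel '[[0,0,0,0,0,-0.05],[0,0,0,0,0,-0.1],[0,0,0,0,0,-0.15],[0,0,0,0,0,-0.2],[0,0,0,0,0,-0.25],[0,0,0,0,0,-0.29],[0,0,0,0,0,-0.315],[0,0,0,0,0,-0.315]]'
```

```text
time_s: 5.25
position: [0.4955, -0.1786, 0.1007]
tcp_rot: [[0.829, 0.56, -0.0], [0.56, -0.829, 0.0], [-0.0, -0.0, -1.0]]
force: [-0.7, 0.6, 2.6]
opening: 0.181
grasp_force: 30.0
time_s: 5.92
position: [0.4954, -0.1783, 0.1007]
tcp_rot: [[0.999, -0.033, -0.001], [-0.033, -0.999, 0.001], [-0.001, -0.001, -1.0]]
force: [-0.5, 1.7, 3.7]
opening: 0.176
grasp_force: 30.0
```

```bash
python3 -m handwheel '[[0,0,0,0,0,0],[0,0,0,0,0,0],[0,0,0,0,0,0],[0,0,0,0,0,0],[0,0,0.03,0,0,0],[0,0,0.06,0,0,0],[0,0,0.09,0,0,0],[0,0,0.12,0,0,0]]' 0
python3 - <<'E'
from h import *
st=bot.read_state(); im,d=cams.capture("wrist")
vs,us=np.nonzero((d>0))
c=cams.calibration("wrist");K=c["mtx"];T=np.array(c["tool_from_camera"])
P=np.linalg.inv(K)@np.stack([us,vs,np.ones_like(us)])*d[vs,us]
W=(np.array(st["tcp_rot"])@(T[:3,:3]@P+T[:3,3:])).T+np.array(st["position"])
m=(abs(W[:,2]-.0855)<.006)&(np.hypot(W[:,0]-.495,W[:,1]+.177)<.05)
print(cv2.minAreaRect(W[m][:,:2].astype(np.float32)*1000))
m=(abs(W[:,2]-.09)<.008)&(np.hypot(W[:,0]-.489,W[:,1]+.29)<.03)
print(m.sum(),W[m].mean(0) if m.any() else 0, cv2.minAreaRect(W[m][:,:2].astype(np.float32)*1000) if m.sum()>3 else 0)
E
python3 -m handwheel '[[0.04,0.2,0,0,0,0.4],[0.04,0.2,0,0,0,0.4],[0.04,0.2,0,0,0,0.4],[0.04,0.2,0,0,0,0.4],[0.04,0.2,0,0,0,0.4],[0.04,0.2,0,0,0,0.4],[0.04,0.2,0,0,0,0.4],[0.04,0.2,0,0,0,0.4]]'
python3 -m handwheel '[[0.038,0.186,0,0,0,0.4],[0.038,0.186,0,0,0,0.4],[0.038,0.186,0,0,0,0.4],[0.038,0.186,0,0,0,0.4],[0.038,0.186,0,0,0,0.4],[0.038,0.186,0,0,0,0.4],[0.038,0.186,0,0,0,0.4],[0.038,0.186,0,0,0,0.4]]'
python3 - <<'E'
from h import *
np.set_printoptions(precision=4,suppress=True)
st=bot.read_state(); im,d=cams.capture("wrist"); cv2.imwrite("pics/w2.png",im)
for q,z in(("dial_grip",.074),("shackle_bow",.046),("lock",.032)):
    for r in models.tip_of(q,"wrist")[:2]: print(q,r["conf"],r["position"],world("wrist",r["position"],d,z,st),world("wrist",r["position"],d,None,st))
vs,us=np.nonzero((d>0))
c=cams.calibration("wrist");K=c["mtx"];T=np.array(c["tool_from_camera"])
P=np.linalg.inv(K)@np.stack([us,vs,np.ones_like(us)])*d[vs,us]
W=(np.array(st["tcp_rot"])@(T[:3,:3]@P+T[:3,3:])).T+np.array(st["position"])
near=np.hypot(W[:,0]-.574,W[:,1]-.208)<.06
for lo,hi in((.079,.09),(.054,.063)):
    p=W[near&(W[:,2]>lo)&(W[:,2]<hi)]; print(lo,len(p),np.median(p[:,2]),cv2.minAreaRect(p[:,:2].astype(np.float32)*1000),cv2.minEnclosingCircle(p[:,:2].astype(np.float32)*1000))
E
```

```text
time_s: 6.58
position: [0.4953, -0.1786, 0.2215]
tcp_rot: [[0.999, -0.032, -0.001], [-0.032, -0.999, 0.0], [-0.001, -0.0, -1.0]]
force: [1.0, -0.2, -0.4]
opening: 0.497
grasp_force: 0.0
((494.90728759765625, -179.0008544921875), (15.51877498626709, 69.70600128173828), 87.71623229980469)
125 [ 0.48953641 -0.2862149   0.09020442] ((489.1691589355469, -287.6231689453125), (24.38560676574707, 4.9629693031311035), 86.71977233886719)
time_s: 7.3
position: [0.5356, 0.0224, 0.2202]
tcp_rot: [[0.717, 0.697, -0.0], [0.697, -0.717, -0.0], [-0.0, -0.0, -1.0]]
force: [-0.4, -0.8, 0.1]
opening: 0.498
grasp_force: 0.0
time_s: 7.97
position: [0.5736, 0.2075, 0.22]
tcp_rot: [[0.003, 1.0, -0.001], [1.0, -0.003, -0.0], [-0.0, -0.001, -1.0]]
force: [0.4, -0.1, 1.0]
opening: 0.496
grasp_force: 0.0
dial_grip 0.95 [257.4, 179.7] [0.5747 0.2123 0.074 ] [0.5747 0.2147 0.0837]
dial_grip 0.84 [468.1, 149.1] [0.7924 0.2441 0.074 ] [0.797  0.2433 0.068 ]
shackle_bow 0.77 [365.9, 129.1] [0.6958 0.2631 0.046 ] [0.7054 0.2618 0.0218]
shackle_bow 0.74 [269.8, 55.1] [0.588  0.3388 0.046 ] [0.5891 0.3431 0.0233]
lock 0.86 [262.8, 170.4] [0.5816 0.2139 0.032 ] [0.5802 0.2245 0.0841]
lock 0.81 [438.7, 147.9] [0.7899 0.2403 0.032 ] [0.7837 0.2414 0.0413]
0.079 723 0.0836673526514431 ((576.814208984375, 212.8610076904297), (31.633676528930664, 30.023845672607422), 89.65645599365234) ((576.9246215820312, 212.88230895996094), 15.957784652709961)
0.054 2129 0.05978476608635355 ((576.9818725585938, 212.61219787597656), (64.09870910644531, 64.65569305419922), 7.604541301727295) ((577.3093872070312, 213.54312133789062), 43.420597076416016)
```

View pics/w2.png

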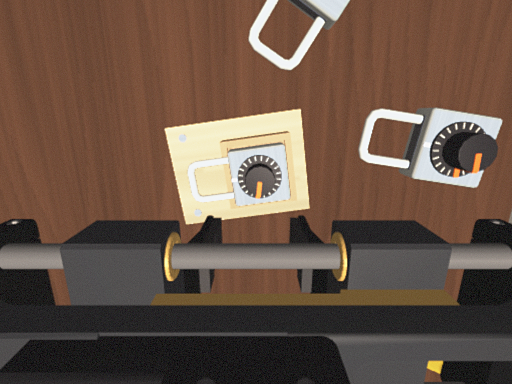

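Wrist view: the lock's dial is at (260,178) with its pointer pointing down (about 80° ccw of the mark at left). The lock's centre is (0.577,0.2127), yaw 7.6°. The turnbutton now reads about 1.55. Next: grip the knob.

```bash
python3 - <<'E'
from h import *
im=cv2.imread("pics/w2.png"); h=cv2.cvtColor(im,cv2.COLOR_BGR2HSV)
st=bot.read_state()
v,u=np.nonzero(cv2.inRange(h,(3,150,150),(20,255,255))[140:215,225:300]); p=np.array([world("wrist",(a+225,b+140),None,.084,st) for a,b in zip(u,v)])
q=np.array([world("wrist",(a+225,b+140),None,.062,st) for a,b in zip(u,v)])
for z,w in((.084,p),(.062,q)):
  r=w[:,:2]-[.577,.2127]; R=np.hypot(*r.T); s=(R<.016) if z>.08 else (R>.017)&(R<.026)
  print(z,s.sum(),np.degrees(np.arctan2(r[s,1].mean(),r[s,0].mean()))%360)
E
python3 -m handwheel '[[0.003,0.005,-0.03,0,0,0],[0.003,0.005,-0.06,0,0,0],[0.003,0.005,-0.09,0,0,0],[0.003,0.005,-0.11,0,0,0],[0.003,0.005,-0.128,0,0,0],[0.003,0.005,-0.128,0,0,0],[0.003,0.005,-0.128,0,0,0],[0.003,0.005,-0.128,0,0,0]]' 
python3 -m handwheel '[[0,0,0,0,0,0],[0,0,0,0,0,0],[0,0,0,0,0,0],[0,0,0,0,0,0],[0,0,0,0,0,0],[0,0,0,0,0,0],[0,0,0,0,0,0],[0,0,0,0,0,0]]' -1
```

```text
0.084 57 264.406374891942
0.062 31 265.9866738054856
time_s: 8.83
position: [0.5771, 0.2121, 0.0934]
tcp_rot: [[0.004, 1.0, 0.001], [1.0, -0.004, 0.0], [0.0, 0.001, -1.0]]
force: [-0.6, 0.0, 0.7]
opening: 0.5
grasp_force: 0.0
time_s: 9.5
position: [0.5778, 0.2125, 0.0936]
tcp_rot: [[0.003, 1.0, 0.003], [1.0, -0.003, 0.0], [0.0, 0.003, -1.0]]
force: [0.4, 0.3, 7.0]
opening: 0.358
grasp_force: 30.0
```

```bash
python3 -m handwheel '[[0,0,0.001,0,0,-0.04],[0,0,0.001,0,0,-0.08],[0,0,0.001,0,0,-0.12],[0,0,0.001,0,0,-0.16],[0,0,0.001,0,0,-0.2],[0,0,0.001,0,0,-0.24],[0,0,0.001,0,0,-0.28],[0,0,0.001,0,0,-0.32]]' 
python3 -m handwheel '[[0,0,0,0,0,-0.05],[0,0,0,0,0,-0.1],[0,0,0,0,0,-0.15],[0,0,0,0,0,-0.2],[0,0,0,0,0,-0.24],[0,0,0,0,0,-0.28],[0,0,0,0,0,-0.32],[0,0,0,0,0,-0.35]]'
python3 -c "
from rig import bot; s=bot.read_state(); print(s['moment'],s['force'])"
```

```text
time_s: 10.17
position: [0.5765, 0.2125, 0.0937]
tcp_rot: [[0.603, 0.798, -0.0], [0.798, -0.603, 0.0], [-0.0, -0.0, -1.0]]
force: [-0.4, -0.8, 1.9]
opening: 0.36
grasp_force: 30.0
time_s: 10.83
position: [0.5761, 0.213, 0.0937]
tcp_rot: [[0.975, 0.222, -0.001], [0.222, -0.975, 0.001], [-0.001, -0.001, -1.0]]
force: [-0.9, 2.0, 3.4]
opening: 0.358
grasp_force: 30.0
[ 0.25988881  0.25888189 -0.00077126] [-0.87642348  1.98601661  3.37512672]
```

```bash
python3 -m handwheel '[[0,0,0,0,0,-0.01],[0,0,0,0,0,-0.02],[0,0,0,0,0,-0.03],[0,0,0,0,0,-0.04],[0,0,0,0,0,-0.05],[0,0,0,0,0,-0.06],[0,0,0,0,0,-0.06],[0,0,0,0,0,-0.06]]'
python3 - <<'E'
from rig import bot
import cv2; from h import cams
s=bot.read_state(); print(s['moment'],s['force'])
im,_=cams.capture("side"); cv2.imwrite("pics/s1.png",im)
im,_=cams.capture("wrist"); cv2.imwrite("pics/w3.png",im)
E
```

```text
time_s: 11.5
position: [0.5762, 0.213, 0.0937]
tcp_rot: [[0.994, 0.106, -0.001], [0.106, -0.994, 0.001], [-0.001, -0.001, -1.0]]
force: [-2.0, 4.6, 4.8]
opening: 0.363
grasp_force: 30.0
[ 0.82831044  0.53744222 -0.01502337] [-2.01832406  4.55946684  4.84119904]
```

```bash
python3 -m handwheel '[[0,0,0,0,0,0],[0,0,0,0,0,0],[0,0,0,0,0,0],[0,0,0,0,0,0],[0,0,0.03,0,0,0],[0,0,0.06,0,0,0],[0,0,0.09,0,0,0],[0,0,0.12,0,0,0]]' 0
python3 - <<'E'
from h import *
np.set_printoptions(precision=4,suppress=True)
st=bot.read_state(); im,d=cams.capture("wrist"); cv2.imwrite("pics/w4.png",cv2.resize(im[80:300,150:400],None,fx=2.4,fy=2.4))
vs,us=np.nonzero((d>0))
c=cams.calibration("wrist");K=c["mtx"];T=np.array(c["tool_from_camera"])
P=np.linalg.inv(K)@np.stack([us,vs,np.ones_like(us)])*d[vs,us]
W=(np.array(st["tcp_rot"])@(T[:3,:3]@P+T[:3,3:])).T+np.array(st["position"])
near=np.hypot(W[:,0]-.574,W[:,1]-.208)<.06
p=W[near&(W[:,2]>.055)&(W[:,2]<.063)];b=cv2.minAreaRect(p[:,:2].astype(np.float32)*1000);print(b)
a=np.radians(7.6);ex=np.array([np.cos(a),np.sin(a)]);ey=np.array([-ex[1],ex[0]])
rel=W[:,:2]-[.577,.2127]; X=rel@ex;Y=rel@ey
m=(abs(W[:,2]-.05)<.006)&(abs(Y)<.03)&(X<-.06)&(X>-.12)
print(m.sum(), X[m].min(),X[m].max(), np.median(W[m][:,2]),X[m&(abs(Y)<.012)].mean(), Y[m].mean())
v,u=np.nonzero(cv2.inRange(cv2.cvtColor(im,cv2.COLOR_BGR2HSV),(3,150,150),(20,255,255)))
w=np.array([world("wrist",(a,b),None,.084,st) for a,b in zip(u,v)]);r=w[:,:2]-[.577,.2127];s=np.hypot(*r.T)<.016
print(s.sum(),np.degrees(np.arctan2(r[s,1].mean(),r[s,0].mean()))%360)
E
```

```text
time_s: 12.27
position: [0.5765, 0.2116, 0.2142]
tcp_rot: [[0.994, 0.107, -0.001], [0.107, -0.994, -0.001], [-0.001, 0.001, -1.0]]
force: [0.1, 1.4, 0.2]
opening: 0.5
grasp_force: 0.0
((575.9766235351562, 212.6800537109375), (63.126953125, 64.1728515625), 6.041138172149658)
261 -0.08169064936917873 -0.06017854119173116 0.0485592081623262 -0.08079259329847469 0.0011580969134565204
75 178.65152047708347
```

View pics/w4.png

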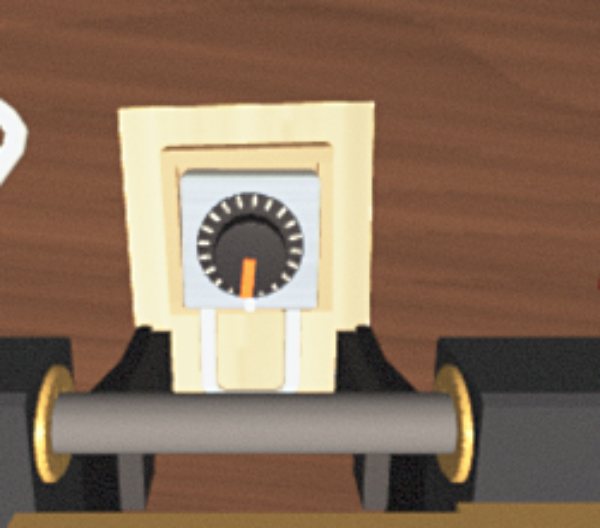

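Image: the pointer (246,297) meets the white mark (250,305), a few degrees past it, within the notch play. Next: turn and move above the shackle bow, then check how far it's out.

```bash
python3 -m handwheel '[[-0.04,-0.005,0,0,0,0.4],[-0.04,-0.005,0,0,0,0.4],[-0.04,-0.005,0,0,0,0.4],[-0.04,-0.005,0,0,0,0.4],[-0.04,-0.005,0,0,0,0.4],[-0.04,-0.005,0,0,0,0.4],[-0.04,-0.005,0,0,0,0.4],[-0.04,-0.005,0,0,0,0.4]]' -0.3
python3 -m handwheel '[[-0.042,-0.004,0,0,0,0.395],[-0.042,-0.004,0,0,0,0.395],[-0.042,-0.004,0,0,0,0.395],[-0.042,-0.004,0,0,0,0.395],[-0.042,-0.004,0,0,0,0.395],[-0.042,-0.004,0,0,0,0.395],[-0.042,-0.004,0,0,0,0.395],[-0.042,-0.004,0,0,0,0.395]]'
cat > m.py <<'E'
from h import *
import sys
np.set_printoptions(precision=4,suppress=True)
st=bot.read_state(); im,d=cams.capture("wrist"); cv2.imwrite(f"pics/{sys.argv[1]}.png",im)
vs,us=np.nonzero((d>0))
c=cams.calibration("wrist");K=c["mtx"];T=np.array(c["tool_from_camera"])
P=np.linalg.inv(K)@np.stack([us,vs,np.ones_like(us)])*d[vs,us]
W=(np.array(st["tcp_rot"])@(T[:3,:3]@P+T[:3,3:])).T+np.array(st["position"])
near=np.hypot(W[:,0]-.574,W[:,1]-.208)<.06
p=W[near&(W[:,2]>.055)&(W[:,2]<.063)];b=cv2.minAreaRect(p[:,:2].astype(np.float32)*1000);print(b)
a=np.radians(7);ex=np.array([np.cos(a),np.sin(a)]);ey=np.array([-ex[1],ex[0]])
rel=W[:,:2]-np.array(b[0])/1000; X=rel@ex;Y=rel@ey
m=(W[:,2]>.043)&(W[:,2]<.056)&(abs(Y)<.03)&(X<-.045)&(X>-.12)
n=m&(abs(Y)<.010)
print(m.sum(),"zmed",np.median(W[m][:,2]),"bar x",X[n].min(),X[n].max(),"legs y",Y[m].min(),Y[m].max(),"bar world",W[n].mean(0),st["position"])
r=models.tip_of("shackle_bow","wrist")
for q in r[:3]: print(q["conf"],q["position"],world("wrist",q["position"],d,.046,st))
E
python3 m.py w5
```

```text
time_s: 12.98
position: [0.5366, 0.2068, 0.2131]
tcp_rot: [[0.615, 0.788, -0.0], [0.788, -0.615, -0.001], [-0.001, 0.0, -1.0]]
force: [0.5, 0.5, 0.3]
opening: 0.356
grasp_force: 0.0
time_s: 13.65
position: [0.4947, 0.203, 0.2133]
tcp_rot: [[-0.126, 0.992, -0.0], [0.992, 0.126, -0.0], [-0.0, -0.0, -1.0]]
force: [-0.0, 0.3, -0.7]
opening: 0.351
grasp_force: 0.0
((576.26220703125, 212.78240966796875), (64.47114562988281, 64.09345245361328), 5.828995227813721)
671 zmed 0.04901261626007297 bar x -0.08698777415152839 -0.08007890967205437 legs y -0.02417647284808549 0.026171085945284972 bar world [0.4933 0.2028 0.0488] [0.4947 0.203  0.2133]
0.94 [358.9, 61.5] [0.5833 0.3393 0.046 ]
0.75 [432.7, 153.8] [0.6864 0.257  0.046 ]
0.65 [336.8, 187.3] [0.5881 0.2056 0.046 ]
```

View pics/w5.png

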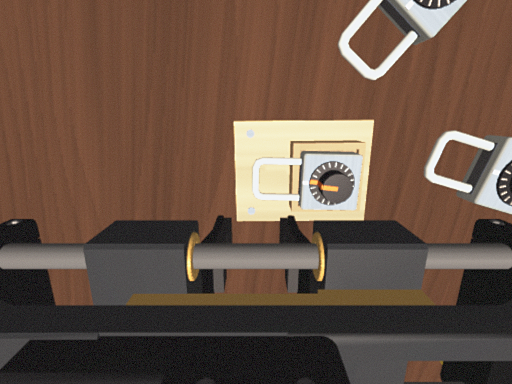

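Image: the shackle bar is at (256,180). Depth puts the bar 83.5 mm from the body's centre, so it has popped about 5 mm. Next: descend, grip and pull.

```bash
python3 -m handwheel '[[-0.001,0,-0.04,0,0,0],[-0.001,0,-0.07,0,0,0],[-0.001,0,-0.1,0,0,0],[-0.001,0,-0.125,0,0,0],[-0.001,0,-0.145,0,0,0],[-0.001,0,-0.161,0,0,0],[-0.001,0,-0.161,0,0,0],[-0.001,0,-0.161,0,0,0]]'
python3 -m handwheel '[[0,0,0,0,0,0],[0,0,0,0,0,0],[0,0,0,0,0,0],[0,0,0,0,0,0],[0,0,0,0,0,0],[0,0,0,0,0,0],[0,0,0,0,0,0],[0,0,0,0,0,0]]' -1
python3 -m handwheel '[[-0.002,0,0,0,0,0],[-0.004,-0.0005,0,0,0,0],[-0.006,-0.0007,0,0,0,0],[-0.008,-0.001,0,0,0,0],[-0.01,-0.0012,0,0,0,0],[-0.012,-0.0014,0,0,0,0],[-0.013,-0.0015,0,0,0,0],[-0.013,-0.0015,0,0,0,0]]'
```

```text
time_s: 14.42
position: [0.4933, 0.2032, 0.0519]
tcp_rot: [[-0.125, 0.992, -0.002], [0.992, 0.125, -0.0], [-0.0, -0.002, -1.0]]
force: [-0.0, 0.5, 0.6]
opening: 0.356
grasp_force: 0.0
time_s: 15.08
position: [0.494, 0.2033, 0.0529]
tcp_rot: [[-0.126, 0.992, 0.001], [0.992, 0.126, 0.0], [0.0, 0.001, -1.0]]
force: [-0.7, -0.5, 2.1]
opening: 0.081
grasp_force: 30.0
time_s: 15.75
position: [0.4813, 0.2019, 0.0527]
tcp_rot: [[-0.127, 0.992, 0.002], [0.992, 0.127, 0.0], [0.0, 0.002, -1.0]]
force: [2.6, -0.1, 1.1]
opening: 0.079
grasp_force: 30.0
```

```bash
python3 -m handwheel '[[0,0,0,0,0,0],[0,0,0,0,0,0],[0,0,0,0,0,0],[0,0,0.03,0,0,0],[0,0,0.06,0,0,0],[0,0,0.1,0,0,0],[0,0,0.13,0,0,0],[0,0,0.161,0,0,0]]' -0.4
python3 -m handwheel '[[0.03,0.003,0,0,0,0],[0.07,0.007,0,0,0,0],[0.095,0.01,0,0,0,0],[0.095,0.01,0,0,0,0],[0.095,0.01,0,0,0,0],[0.095,0.01,0,0,0,0],[0.095,0.01,0,0,0,0],[0.095,0.01,0,0,0,0]]' 0
python3 m.py w6
```

```text
time_s: 16.42
position: [0.4795, 0.2018, 0.2148]
tcp_rot: [[-0.127, 0.992, -0.002], [0.992, 0.127, -0.0], [0.0, -0.002, -1.0]]
force: [0.6, 0.7, 0.5]
opening: 0.303
grasp_force: 0.0
time_s: 17.08
position: [0.574, 0.2118, 0.2132]
tcp_rot: [[-0.127, 0.992, -0.002], [0.992, 0.127, -0.0], [-0.0, -0.002, -1.0]]
force: [-0.3, -0.9, 0.6]
opening: 0.502
grasp_force: 0.0
((576.3478393554688, 213.0648956298828), (63.8839111328125, 63.92224884033203), 5.90118932723999)
835 zmed 0.04895504451696747 bar x -0.09994617026464803 -0.0921213562599393 legs y -0.024156059707785293 0.026101474757964902 bar world [0.4816 0.2014 0.0487] [0.574  0.2118 0.2132]
0.91 [171.5, 177.7] [0.4773 0.2018 0.046 ]
0.88 [368.5, 150.8] [0.6932 0.2603 0.046 ]
0.67 [287.4, 60.5] [0.5892 0.3399 0.046 ]
```

Bar is 96 mm out, so the shackle is fully open (18 mm). Next: grip the knob and lift.

```bash
python3 -m handwheel '[[0.0025,0.001,-0.03,0,0,0],[0.0025,0.001,-0.06,0,0,0],[0.0025,0.001,-0.085,0,0,0],[0.0025,0.001,-0.105,0,0,0],[0.0025,0.001,-0.119,0,0,0],[0.0025,0.001,-0.119,0,0,0],[0.0025,0.001,-0.119,0,0,0],[0.0025,0.001,-0.119,0,0,0]]'
python3 -m handwheel '[[0,0,0,0,0,0],[0,0,0,0,0,0],[0,0,0,0,0,0],[0,0,0,0,0,0],[0,0,0,0,0,0],[0,0,0,0,0,0],[0,0,0,0,0,0],[0,0,0,0,0,0]]' -1
python3 -m handwheel '[[0,0,0.005,0,0,0],[0,0,0.01,0,0,0],[0,0,0.02,0,0,0],[0,0,0.035,0,0,0],[0,0,0.055,0,0,0],[0,0,0.075,0,0,0],[0,0,0.1,0,0,0],[0,0,0.12,0,0,0]]'
```

```text
time_s: 17.85
position: [0.5788, 0.213, 0.0956]
tcp_rot: [[-0.127, 0.992, 0.002], [0.992, 0.127, 0.0], [0.0, 0.002, -1.0]]
force: [0.7, 0.0, -0.9]
opening: 0.502
grasp_force: 0.0
time_s: 18.52
position: [0.5772, 0.2128, 0.0957]
tcp_rot: [[-0.127, 0.992, -0.001], [0.992, 0.127, -0.0], [-0.0, -0.002, -1.0]]
force: [-3.5, -0.4, 5.8]
opening: 0.359
grasp_force: 30.0
time_s: 19.18
position: [0.5785, 0.2129, 0.2166]
tcp_rot: [[-0.127, 0.992, 0.002], [0.992, 0.127, 0.0], [0.0, 0.002, -1.0]]
force: [0.9, -0.5, -2.7]
opening: 0.358
grasp_force: 30.0
```

```bash
python3 -m handwheel '[[-0.003,-0.015,0,0,0,0],[-0.008,-0.04,0,0,0,0],[-0.013,-0.07,0,0,0,0],[-0.018,-0.1,0,0,0,0],[-0.023,-0.13,0,0,0,0],[-0.028,-0.16,0,0,0,0],[-0.033,-0.19,0,0,0,0],[-0.038,-0.22,0,0,0,0]]'
python3 -m handwheel '[[-0.005,-0.03,0,0,0,0],[-0.01,-0.06,0,0,0,0],[-0.015,-0.09,0,0,0,0],[-0.02,-0.12,0,0,0,0],[-0.025,-0.15,0,0,0,0],[-0.03,-0.18,0,0,0,0],[-0.035,-0.205,0,0,0,0],[-0.04,-0.23,0,0,0,0]]'
python3 -m handwheel '[[-0.003,-0.02,0,0,0,0],[-0.006,-0.035,0,0,0,0],[-0.009,-0.045,-0.003,0,0,0],[-0.01,-0.05,-0.006,0,0,0],[-0.01,-0.05,-0.009,0,0,0],[-0.01,-0.05,-0.012,0,0,0],[-0.01,-0.05,-0.014,0,0,0],[-0.01,-0.05,-0.014,0,0,0]]'
python3 - <<'E'
from h import *
im,d=cams.capture("side"); cv2.imwrite("pics/s2.png",im)
for q in("lock","staple_top"):
    for r in models.tip_of(q,"side")[:2]: print(q,r["conf"],r["position"])
E
```

```text
time_s: 19.85
position: [0.5389, -0.009, 0.2142]
tcp_rot: [[-0.127, 0.992, -0.001], [0.992, 0.127, -0.0], [-0.0, -0.001, -1.0]]
force: [0.4, -0.2, -4.1]
opening: 0.353
grasp_force: 30.0
time_s: 20.52
position: [0.4987, -0.239, 0.2141]
tcp_rot: [[-0.126, 0.992, -0.001], [0.992, 0.126, 0.0], [0.0, -0.001, -1.0]]
force: [-0.1, 0.5, -3.6]
opening: 0.357
grasp_force: 30.0
time_s: 21.18
position: [0.49, -0.2856, 0.1998]
tcp_rot: [[-0.128, 0.992, -0.001], [0.992, 0.128, 0.002], [0.002, -0.001, -1.0]]
force: [-0.4, -0.3, -3.3]
opening: 0.357
grasp_force: 30.0
lock 0.93 [196.5, 136.4]
staple_top 0.81 [328.8, 317.2]
```

View pics/s2.png

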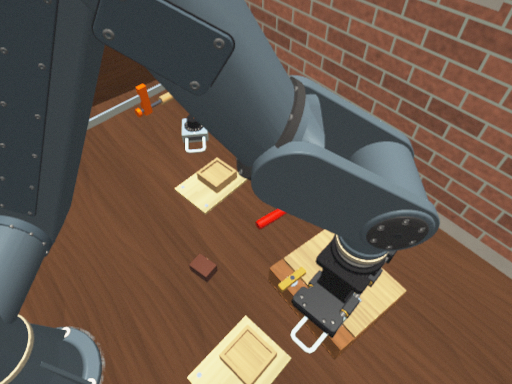

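The lock hangs level over the staple end at (320,310), the left cradle is empty at (210,180), and the turnbutton lies across the lid at (292,278). I'll let it settle and hand in.

```bash
python3 -m handwheel '[[0,0,0,0,0,0],[0,0,0,0,0,0],[0,0,0,0,0,0],[0,0,0,0,0,0],[0,0,0,0,0,0],[0,0,0,0,0,0],[0,0,0,0,0,0],[0,0,0,0,0,0]]'
python3 -c "
from rig import bot; print(bot.hand_in())"
```

```text
time_s: 22.0
position: [0.4902, -0.2872, 0.2005]
tcp_rot: [[-0.127, 0.992, 0.0], [0.992, 0.127, 0.0], [0.0, 0.0, -1.0]]
force: [-0.1, -0.1, -3.3]
opening: 0.358
grasp_force: 30.0
the job is handed in; nothing more can be done
None
```

I turned the turnbutton across the lid, set the dial to its notch, pulled the shackle fully open, and handed the job in at about 22 s with the open lock held steady about 4 cm above the staple; the hand-in returned no verdict.

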